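Hold a freshly backed practice piece in the bench press

ROBOT

A 7-joint arm with a two-finger parallel gripper is mounted at the origin on a cart in front of the work surface, level with it; the furniture and walls round the work are solid. World frame = base frame: x ahead of the robot, y to its left, z up, the work surface at z = 0. Lengths are in m, angles in degrees, forces in N, time in s.
With the tool pointing down it reaches from about 0.425 to 0.925 m from the base axis. Payload 6.8 kg.
Tool frame: the origin (TCP) lies on the centre line of the jaws, within the pads' length; the fingertips stand 19 mm ahead of it and the grasp point (between the pads) is the TCP; z points along the fingers, y is the line along which they close (so a half turn about z gives the same grasp; the last joint's range is limited). The gripper opens to 88 mm and grips with 3 to 60 N. Pads are 20 mm wide; open, the fingers measure 115 mm over their backs; the gripper's body (75 mm by 178 mm) begins 61 mm behind the grasp point.
Start: joints at [-69.334, 27.33, 1.283, 89.118, -0.659, 63.558, -4.761], TCP at [0.305, 0.602, 0.242] pointing down, gripper open.
Joint ranges: [-169.35, 169.35], [-19.33, 120.38], [-80.79, 83.38], [13.8, 139.57], [-78.32, 258.32], [9.67, 109.79], [-169.56, 169.56]. Speed limits (degrees/s): [136.94, 136.94, 180, 180, 180, 180, 180].

INTERFACE

Orientations are given as a 3x3 rotation matrix whose columns are the frame's x, y, z axes.
In Python, from plant import readout, viewer, order gives the robot as it stands. The module is installed in compiled form; this text tells all that it offers.
- The arm moves only by the tool move_arm, never from a script. Its argument "increments" is a list of rows, each a list of 4 numbers: the shift along the tool's x, y, z in cm, then the turn about the tool's z in rad. In form: [[tx, ty, tz, roll], ...]. A call has 1 to 12 rows; each row is the pose to reach, as a shift and turn from the pose commanded when the call began, along the tool's axes at that moment; what a row does not reach only later rows make up. A row lasts 1/10 s, in which the tool goes at most 50 mm and 8.59 degrees, less where a joint would pass 70% of its speed; a pose out of reach is approached as far as the arm can. A call with a gripper value outside its range is refused whole. "jaw" is the closure, from 0 (fully open) to 1 (shut), set as the call begins (left out, the last holds). The fingers move at their own pace and stop on an object; "grip_force" is the grip in N (left out, the last holds). Time passes only in rows, so rows that repeat a pose let the fingers close. It gives the time, the measured TCP pose, the force, the opening and the grip force at its end, in the units of the state.
- readout.get_obs(): the state, without advancing time (a new reading comes with each control period).
- viewer.read_camera(name): name is "scene" or "side" or "wrist"; returns (picture, depth): 480x640x3 uint8, red, green, blue; 480x640 float32, m along the optical axis (not along the pixel's ray), 0 where there is no reading.
- viewer.camera_model(name): a dict with "fx", "fy", "cx", "cy" (pixels), "eye" and "orientation" of the camera in the world. Camera axes: x right, y up, looking along -z (the intrinsics and any distortion apply to the point x, -y, -z); pixel columns grow to the right and rows downward; lengths in m; the calibration is good to about 2 mm. A picture is of the moment at which its call begins: read the wrist's pose just before it. camera_model takes no time and is no camera call; for the wrist camera it gives the pose at the moment of the call.
- order.close_job(): hands the job in; it is judged then, once.
The state is a dict: "time": time; "q": joint angles; "qd": joint speeds; "effort": joint torques, N m; "tool_pos": TCP position; "eef_rot": TCP orientation; "force": force on the tool from outside, world axes, zero at the start; "moment": the same for the moment, N m; "finger_gap": finger opening in m; "finger_force": force on a finger pad.
Only numpy, scipy, OpenCV 4.12 (cv2) and the standard library are available. Lean on these libraries where they do the work, as an engineer would, in place of code of your own. Each camera call takes 0.05 s, during which the arm holds its last target. There are 200 camera calls.

TASK

The square practice piece has just had its self-adhesive backing stuck on and needs steady pressure. Seat it flat between the four corner locators of the bench press's cross slide, push the slide fully home under the ram, then bring the lever down until its arm stands level, so that the sprung foot presses on the piece, and finish while still holding the lever there (it springs up if let go, and past level is too much pressure). Leave the two oval pieces where they lie.

Things in the scene. Friction and masses are not known exactly. Their poses are not given: they have to be found in the camera images.
- piece_center (a point): Centre, half-way up, of the dark square practice piece, 46 x 46 mm, rounded corners, 9 mm thick, about 50 g, lying flat on the bench with its engraved face up. z up, x and y along its sides; any quarter turn of it fits the nest. The only square one of the three pieces at the left front of the bench.
- oval_a: Oval grey practice piece, 34 x 52 x 9 mm; origin under its centre. To be left alone.
- oval_b: Oval wooden practice piece, 30 x 60 x 10 mm; origin under its centre. To be left alone.
- press: Grey bench arbor press, fixed. Origin on the bench right under the ram's axis; x from the open front to the column at the back, y along the cross slide to its loading end (left), z up. Head 48 mm wide in y, x = -32 to +100 mm, z = 85 to 165 mm; ram top at 226 mm. Slide bed y = -50 to +250 mm. No gripper fits under the head: load the nest with the slide out.
- shuttle (a joint): Travel of the cross slide in m along the press's y axis: 0 = fully home against its stop, nest under the ram; up to 0.12 = fully out at the loading end. It starts 95 to 120 mm out, moves with about 2 N of friction and stays where it is left.
- nest (a point): Centre of the nest floor on the cross slide (moves with it; axes as the press), 27.5 mm above the bench. Four L-shaped corner locators, 5 mm high, 6 mm thick, bound a 50 x 50 mm square with sides along x and y: the piece has 2 mm of play each way and stands 4 mm proud. The middle 32 mm of every side is open, so that fingers pass there.
- push_post (a point): Middle of the black knob on the upright post at the outer (+y) end of the cross slide, 95 mm from the nest centre. Knob 21 mm across, 16 mm high, its middle 55.5 mm and top 64.5 mm above the bench; the 12 mm post below it starts at 30.5 mm. Pushing it towards the press (-y of the press) drives the slide home.
- lever (a joint): Turn of the lever in rad: 0 = up at rest (arm 0.55 rad above level), 0.55 = arm level, 0.70 = lower stop. A return spring always lifts it; pressing at the grip takes about 3 N at first and 6 N at level. Geared to the ram, which goes down 35 mm per rad.
- lever_pivot (a point): Axis of the lever's shaft in the press's middle plane, 135 mm above the bench, 44 mm behind the ram's axis; same axes as the press; the lever turns about its y axis.
- grip (a point): Centre of the black ribbed cross grip at the lever's end: a bar 20 mm in diameter, 70 mm long, parallel to the press's y axis, at the press's right front. It lies 160 mm from the lever's axis and 85 mm to the right (-y) of the press's middle plane; 219 mm above the bench at rest, 135 mm with the arm level. Push it down from above.
- foot: Round sprung foot under the ram, 34 mm across, rubber-faced; origin in the middle of its underside, 47.5 mm above the bench at rest. It reaches the seated piece at a lever value of about 0.31 and then presses with 3 N, growing to about 11 N when the arm is level.
Mind the look-alikes: they are no part of the job. What is shaped like the part that bears piece_center but blue or pink is not meant.

How it is judged (in metres and radians):
On the way, in this order (a step that is already met when the one before it is completed fails the run):
1. the square piece lies flat between the four locators, let go (x of piece_center in the frame of nest between -0.0035 and 0.0035 m and y of piece_center in the frame of nest between -0.0035 and 0.0035 m and z of piece_center in the frame of nest between 0.003 and 0.006 m and contact force between the fingers and piece below 0.2 N), for 0.2 s.
2. the slide is fully home with the piece seated in it (x of piece_center in the frame of nest between -0.0035 and 0.0035 m and y of piece_center in the frame of nest between -0.0035 and 0.0035 m and z of piece_center in the frame of nest between 0.003 and 0.006 m and value of joint shuttle below 0.004 m), for 0.2 s.
3. the lever arm is held level and the foot presses on the seated piece (all of step 2 and value of joint lever between 0.46 and 0.64 rad and contact force between foot and piece above 5 N and contact force between any of the fingers, the arm and lever above 1.5 N), for 0.3 s.
At the end, for the whole second after the job is handed in: Square piece flat in the nest (centre within 3.5 mm in x and y, 1.5 mm in height), slide home within 4 mm, lever arm level within 0.09 rad, foot pressing the piece with more than 5 N, the robot pushing on the lever with more than 1.5 N (all of step 3); the arm keeps its last pose, push and grip.
It fails at once if an oval piece was moved more than 30 mm (distance of any of oval_a, oval_b from where it was at the start of the episode above 0.03 m).
It also fails if it takes over 64 s, if anything falls off the work surface, if the arm or the gripper's body presses on something with over 40 N, if the wrist force passes 120 N, or if a joint passes its speed limit or range.

## Working session

There is one attempt and no reset: what is moved stays moved. The work goes in short steps, Python scripts to look and compute and a tool call to move; the robot and the scene stay as the last step left them, time stands still between calls to the robot, and variables do not carry over. Pictures are saved under pics/ and viewed, at most 13 in all, crops included, and the job is handed in when it is done.

Besides the shell and the picture viewer there is one more tool, called by a JSON object that holds its "fn" and its "kwargs", one argument or row to a line. move_arm: Moves the arm, as the interface text tells. Its arguments: {"type":"object","properties":{"increments":{"type":"array"},"jaw":{"type":"number"},"grip_force":{"type":"number"}},"required":["increments"]}

```bash
mkdir -p pics; cat > h.py <<'E'
import numpy as np, cv2
from plant import readout, viewer, order
def snap(n,f):
    m=viewer.camera_model(n); p,d=viewer.read_camera(n)
    cv2.imwrite(f'pics/{f}.png',p[:,:,::-1]); np.savez(f'pics/{f}.npz',p=p,d=d,**{k:np.array(v) for k,v in m.items() if k in('fx','fy','cx','cy','eye','orientation')})
    return m
def load(f): return np.load(f'pics/{f}.npz')
def pt(z,u,v,dep=None,h=None):
    r=np.array([(u-z['cx'])/z['fx'],-(v-z['cy'])/z['fy'],-1.])
    R=z['orientation'];w=R@r
    if h is not None: return z['eye']+w*(h-z['eye'][2])/w[2]
    if dep is None: dep=np.median([x for x in z['d'][int(v)-1:int(v)+2,int(u)-1:int(u)+2].ravel() if x>0])
    return z['eye']+w*dep
def proj(z,P):
    c=z['orientation'].T@(np.array(P)-z['eye']); return z['cx']+z['fx']*c[0]/-c[2], z['cy']-z['fy']*c[1]/-c[2]
E
python3 - <<'E'
from h import *
np.set_printoptions(precision=4,suppress=True)
for n in('scene','side','wrist'): print(n,snap(n,n+'0'))
s=readout.get_obs();print(s)
E
```

```text
scene {'fx': 469.2106811927703, 'fy': 469.2106811927703, 'cx': 318.9522356838683, 'cy': 229.20722651750174, 'eye': array([-0.0989,  0.6333,  0.5825]), 'orientation': array([[-0.6579,  0.3454, -0.6692],
       [-0.753 , -0.2884,  0.5915],
       [ 0.0113,  0.8931,  0.4498]])}
side {'fx': 508.912575127273, 'fy': 508.912575127273, 'cx': 327.84425822377295, 'cy': 234.01265499691945, 'eye': array([ 0.4983, -0.9286,  0.6472]), 'orientation': array([[ 0.9995,  0.0208, -0.0252],
       [-0.0318,  0.4428, -0.8961],
       [-0.0075,  0.8964,  0.4432]])}
wrist {'fx': 403.1747377509019, 'fy': 403.1747377509019, 'cx': 322.7996541970053, 'cy': 244.91647418115576, 'eye': array([0.2399, 0.6349, 0.3828]), 'orientation': array([[ 0.4521, -0.8595, -0.2383],
       [ 0.8919,  0.4352,  0.1226],
       [-0.0017, -0.268 ,  0.9634]])}
{'time': 0.15, 'q': array([-69.3331,  27.3658,   1.2811,  89.1607,  -0.6596,  63.5594,
        -4.7627]), 'qd': array([ 0.0312, -0.1085, -0.0067, -0.1711,  0.018 ,  0.022 ,  0.058 ]), 'effort': array([  0.002 , -58.3295,   1.5364, -27.2873,  -0.0542,   0.0145,
         0.0001]), 'tool_pos': array([0.3048, 0.6018, 0.2409]), 'eef_rot': array([[-0.8921,  0.4518, -0.0005],
       [ 0.4518,  0.8921, -0.0013],
       [-0.0001, -0.0014, -1.    ]]), 'force': array([-0.4984,  0.5985, -0.4504]), 'moment': array([-0.0352,  0.0113,  0.0138]), 'finger_force': 0.0, 'finger_gap': 0.08797471377361189}
```

View pics/scene0.png

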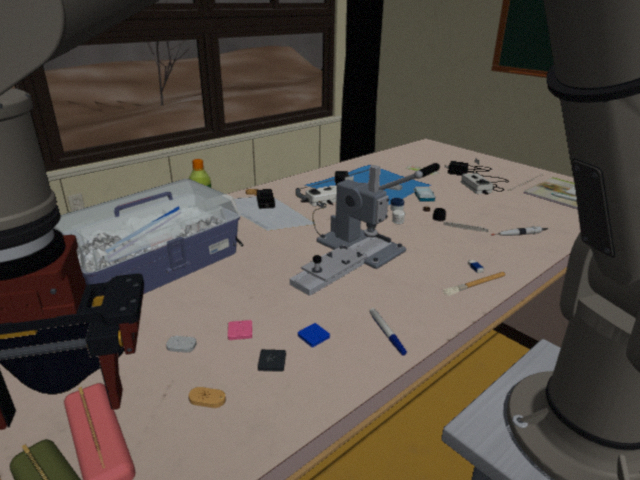

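View pics/side0.png

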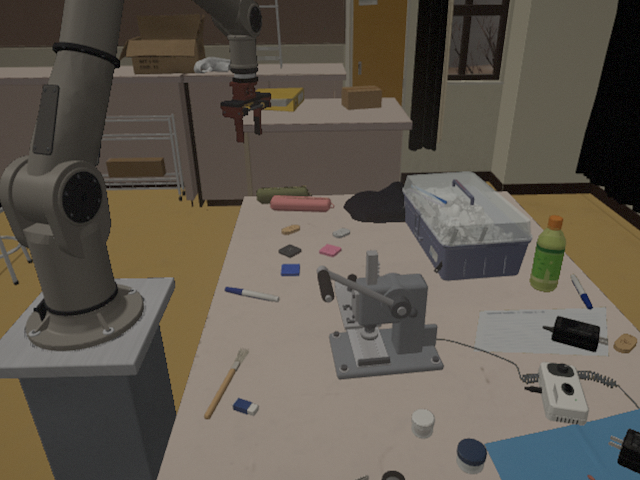

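Square-shaped candidates in the scene picture are dark (272,360), blue (314,334) and pink (240,329). The ovals are at (181,344) and (207,397). The dark one fits, and I'll confirm it in a crop. The press is around (355,225), with its slide out towards (310,280).

```bash
python3 - <<'E'
from h import *
np.set_printoptions(precision=4,suppress=True)
a=cv2.imread('pics/scene0.png')
c1=cv2.resize(a[315:395,220:340],None,fx=6.6,fy=6.6,interpolation=cv2.INTER_CUBIC)[:,:]
A=cv2.resize(a[150:300,280:450],(680,600),interpolation=cv2.INTER_CUBIC)
B=cv2.resize(a[320:395,230:340],(440,300),interpolation=cv2.INTER_CUBIC)
cv2.imwrite('pics/c_press.png',A)
cv2.imwrite('pics/c_piece.png',B)
z=load('scene0')
for u,v in[(272,360),(314,334),(240,329),(181,344),(207,397),(317,260),(429,170),(318,282),(373,225)]:print(u,v,pt(z,u,v))
z=load('side0')
for u,v in[(290,251),(325,285),(372,258),(400,310),(368,330)]:print(u,v,pt(z,u,v))
E
```

```text
272 360 [0.4254 0.2756 0.008 ]
314 334 [0.4312 0.1739 0.0078]
240 329 [0.5352 0.2712 0.0065]
181 344 [0.5685 0.3764 0.0064]
207 397 [0.4237 0.4037 0.0084]
317 260 [0.5714 0.0454 0.0576]
429 170 [ 0.5046 -0.2361  0.221 ]
318 282 [0.5514 0.0594 0.016 ]
373 225 [ 0.5856 -0.148   0.077 ]
290 251 [0.4309 0.2664 0.0082]
325 285 [ 0.512  -0.26    0.2289]
372 258 [ 0.5959 -0.1609  0.2195]
400 310 [ 0.6423 -0.2028  0.139 ]
368 330 [ 0.5932 -0.1605  0.0661]
```

View pics/c_press.png

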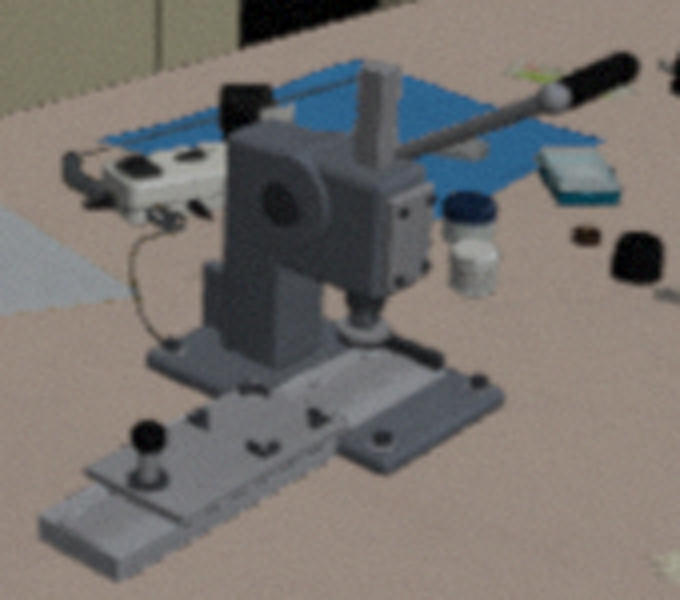

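View pics/c_piece.png

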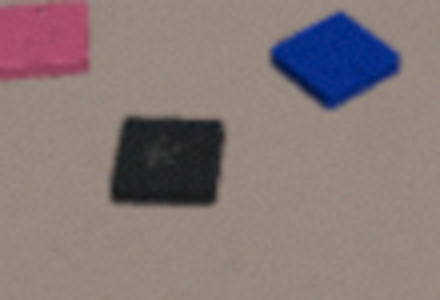

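Crops: the dark engraved square is at (272,360) and is the only dark one. The blue and pink ones are look-alikes. The press has its nest locators around (345,258), its knob at (317,260) and its grip at (430,170). I'm moving above the piece now.

{"fn": "move_arm", "kwargs": {
  "increments": [
    [-1,-1,0.5,0.08],
    [-3,-3,1.5,0.18],
    [-6,-5.5,2.5,0.28],
    [-9,-8.5,3.5,0.38],
    [-12,-11,4.5,0.48],
    [-15,-14,5.5,0.58],
    [-18,-16.5,6.5,0.68],
    [-21,-19.5,7.5,0.78],
    [-23.5,-22,8.5,0.88],
    [-25.5,-23.5,9,0.96],
    [-26,-24,9,1.0],
    [-26,-24,9,1.0]
  ]
}}

```text
time: 1.35
tool_pos: [0.429, 0.2706, 0.1519]
eef_rot: [[-0.1, 0.995, 0.0], [0.995, 0.1, 0.0], [0.0, 0.0, -1.0]]
force: [-0.5, 0.4, -0.4]
finger_gap: 0.0876
finger_force: 0.0
```

```bash
python3 - <<'E'
from h import *
np.set_printoptions(precision=4,suppress=True)
snap('wrist','w1');s=readout.get_obs();print(s['time'],s['tool_pos'],s['eef_rot'],s['q'],s['force'])
z=load('w1');d=z['d'];p=z['p']
v,u=np.mgrid[0:480,0:640]
r=np.stack([(u-z['cx'])/z['fx'],-(v-z['cy'])/z['fy'],-np.ones_like(u)],-1)
W=z['eye']+(r@z['orientation'].T)*d[...,None]
m=((p.max(-1)<75)&(d>0)&(abs(W[...,2]-.008)<.006)&(abs(W[...,0]-.43)<.06)&(abs(W[...,1]-.27)<.06)).astype(np.uint8)
n,l,st,c=cv2.connectedComponentsWithStats(m);i=1+st[1:,4].argmax()
X=W[l==i];print(st[i],c[i],np.median(X,0)); 
ray=r@z['orientation'].T; Q=z['eye']+ray*((.009-z['eye'][2])/ray[...,2])[...,None]
print(cv2.minAreaRect((Q[l==i][:,:2]*1000).astype(np.float32)))
E
```

```text
1.4 [0.4286 0.272  0.152 ] [[-0.1036  0.9946  0.0005]
 [ 0.9946  0.1036  0.0011]
 [ 0.001   0.0006 -1.    ]] [-53.7759  18.5313  17.2787 117.67    -7.746   44.7844 -25.8875] [ 0.5315 -0.6399 -0.1662]
[ 284  191   82   82 3594] [324.4722 231.963 ] [0.43   0.2738 0.0079]
((430.2559509277344, 273.8197937011719), (45.46118927001953, 45.364112854003906), 47.386619567871094)
```

View pics/w1.png

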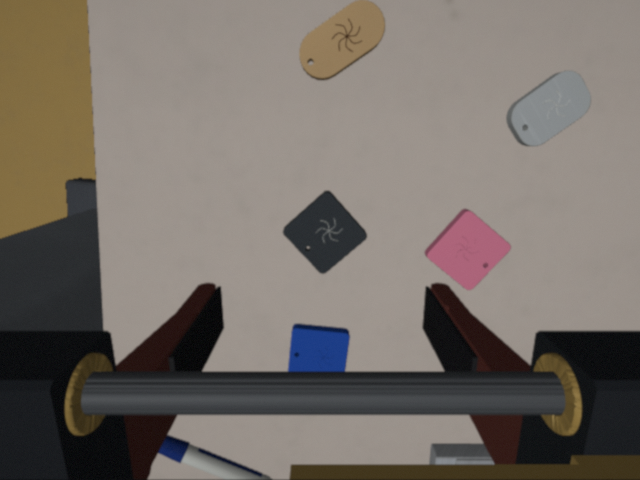

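The wrist view shows the dark square at (324,232), size 45.4 mm and yaw about 47.4°. It is clear of its neighbours: pink (468,249), blue (318,348), and the ovals higher up. Next I'll turn, descend and grasp.

{"fn": "move_arm", "kwargs": {
  "increments": [
    [0.1,0.1,0.5,-0.1],
    [0.16,0.18,2,-0.22],
    [0.16,0.18,3.5,-0.34],
    [0.16,0.18,5,-0.46],
    [0.16,0.18,6.5,-0.58],
    [0.16,0.18,8,-0.68],
    [0.16,0.18,9.5,-0.72],
    [0.16,0.18,11,-0.72],
    [0.16,0.18,12,-0.72],
    [0.16,0.18,12.7,-0.72],
    [0.16,0.18,13,-0.72],
    [0.16,0.18,13,-0.72]
  ]
}}

```text
time: 2.6
tool_pos: [0.43, 0.2729, 0.0216]
eef_rot: [[-0.733, 0.68, -0.0], [0.68, 0.733, 0.0], [0.0, 0.0, -1.0]]
force: [0.0, -0.5, 0.1]
finger_gap: 0.0876
finger_force: 0.0
```

{"fn": "move_arm", "kwargs": {
  "increments": [
    [0,0,0,0],
    [0,0,0,0],
    [0,0,0,0],
    [0,0,0,0],
    [0,0,0,0],
    [0,0,0,0],
    [0,0,0,0],
    [0,0,0,0]
  ],
  "jaw": 1,
  "grip_force": 12
}}

```text
time: 3.4
tool_pos: [0.4302, 0.2724, 0.0217]
eef_rot: [[-0.732, 0.681, 0.0], [0.681, 0.732, 0.0], [0.0, 0.0, -1.0]]
force: [0.3, 0.1, 2.1]
finger_gap: 0.046
finger_force: 12.0
```

```bash
python3 - <<'E'
from h import *
np.set_printoptions(precision=4,suppress=True)
s=readout.get_obs();print(s['time'],s['tool_pos'],s['eef_rot'],s['q'],s['force'],s['finger_gap'])
E
```

```text
3.4 [0.4302 0.2724 0.0217] [[-0.7324  0.6808  0.0001]
 [ 0.6808  0.7324  0.0001]
 [ 0.      0.0001 -1.    ]] [-43.2902  30.9342   4.8763 120.6363  -5.2366  28.6167  12.5855] [0.3276 0.0691 2.1405] 0.04596443682089422
```

{"fn": "move_arm", "kwargs": {
  "increments": [
    [0,0,-1,0],
    [0,0,-4,0],
    [-1,-0.5,-8,0.05],
    [-4,-1.5,-11,0.15],
    [-8,-3,-13.5,0.25],
    [-12,-5,-15,0.35],
    [-16,-6.5,-15.8,0.45],
    [-20,-8,-15.8,0.54],
    [-24,-9.5,-15.8,0.62],
    [-28,-11,-15.8,0.68],
    [-30.5,-12.2,-15.8,0.71],
    [-31.5,-12.6,-15.8,0.72]
  ]
}}

```text
time: 4.6
tool_pos: [0.5754, -0.0379, 0.1803]
eef_rot: [[-0.097, 0.995, 0.001], [0.995, 0.097, -0.001], [-0.001, 0.0, -1.0]]
force: [0.1, 0.4, -1.0]
finger_gap: 0.0459
finger_force: 12.0
```

{"fn": "move_arm", "kwargs": {
  "increments": [
    [0,0,0,0],
    [0,0,0,0]
  ]
}}

```text
time: 4.8
tool_pos: [0.5745, -0.0325, 0.1795]
eef_rot: [[-0.104, 0.995, -0.001], [0.995, 0.104, 0.001], [0.001, -0.001, -1.0]]
force: [-0.3, 0.8, -1.0]
finger_gap: 0.046
finger_force: 12.0
```

```bash
python3 - <<'E'
from h import *
np.set_printoptions(precision=4,suppress=True)
snap('wrist','w2');s=readout.get_obs();print(s['time'],s['tool_pos'],s['eef_rot'],s['q'],s['force'],s['finger_gap'])
z=load('w2');print(z['eye'],z['orientation'])
E
```

```text
4.85 [ 0.5745 -0.0321  0.1795] [[-0.1049  0.9945 -0.0009]
 [ 0.9945  0.1049  0.0013]
 [ 0.0014 -0.0008 -1.    ]] [-20.6366  22.9538  22.6244 107.7288 -11.1439  51.5044  13.3776] [-0.1838  0.0836 -1.5174] 0.045894766094785426
[0.5674 0.04   0.3217] [[ 0.9946 -0.1001 -0.0269]
 [ 0.1037  0.9586  0.2654]
 [-0.0008 -0.2667  0.9638]]
```

View pics/w2.png

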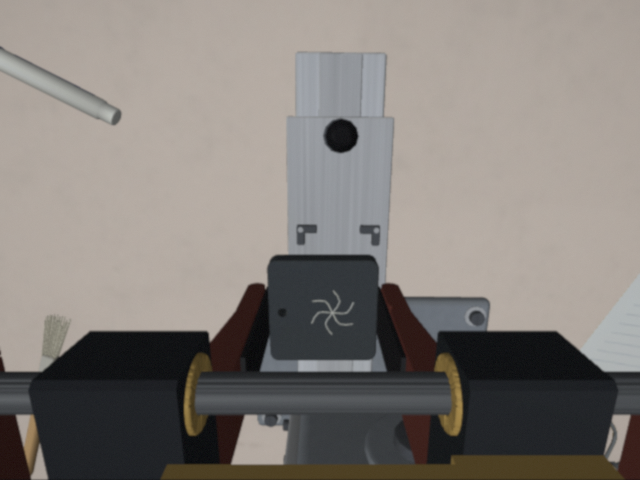

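Wrist view: the piece is held square at (323,308). The slide plate has its outer corners at (287,117) and (393,117), the knob at (341,136), and the two outer locators at (305,233) and (371,233). I'll enlarge that part.

```bash
python3 - <<'E'
from h import *
a=cv2.imread('pics/w2.png')
cv2.imwrite('pics/c2.png',cv2.resize(a[105:255,270:410],None,fx=4,fy=4,interpolation=cv2.INTER_CUBIC))
E
```

```text
(no output)
```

View pics/c2.png

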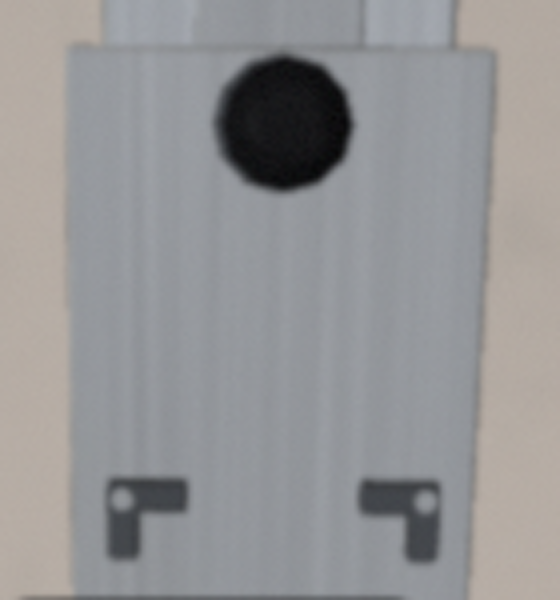

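```bash
python3 - <<'E'
from h import *
np.set_printoptions(precision=4,suppress=True)
z=load('w2')
f=lambda x,y,h:pt(z,270+(x+.5)/4-.5,105+(y+.5)/4-.5,h=h)
oL,oR=f(106,479,.0325),f(441,481,.0325);iL,iR=f(139,513,.0325),f(405,514,.0325)
print('outer',oL,oR,np.linalg.norm(oR-oL),'inner',iL,iR,np.linalg.norm(iR-iL))
for a,b in((oL,oR),(iL,iR),(f(69,45,.0305),f(495,49,.0305))):
    e=b-a;print('yaw',np.degrees(np.arctan2(e[1],e[0])),np.linalg.norm(e))
k=f(284,122,.060);print('knob',k, pt(z,341,135))
i=(iL+iR)/2;o=(oL+oR)/2
e=oR-oL;th=np.arctan2(e[1],e[0]);print('yaw from knob',np.degrees(np.arctan2(-(k-i)[0],(k-i)[1])))
th=np.radians(6.0)
ex=np.array([np.cos(th),np.sin(th),0]);ey=np.array([-np.sin(th),np.cos(th),0])
n1=i-25*ey/1e3;n2=o-31*ey/1e3;n3=k-95*ey/1e3
print('nest',n1,n2,n3)
# held piece: corners of top face
v,u=np.mgrid[0:480,0:640]
s=readout.get_obs();T=s['tool_pos'];print('tcp',T,s['eef_rot'][:,0])
# piece top z = tcp-.0125 approx ; top-edge corners picks
zt=T[2]-.0217+.009
for uv in((270,262),(377,262),(270,358),(377,358)): 
    q=pt(z,*uv,h=zt)-T; print(uv,(s['eef_rot'].T@q)*1000)
E
```

```text
outer [ 0.5543 -0.0261  0.0325] [ 0.6155 -0.0201  0.0325] 0.061475111690209035 inner [ 0.5609 -0.0319  0.0325] [ 0.6098 -0.027   0.0325] 0.04908980749613822
yaw 5.609852184184256 0.061475111690209035
yaw 5.739183999909206 0.04908980749613822
yaw 5.435274721143235 0.07334425091897209
knob [0.5784 0.0401 0.06  ] [0.5784 0.0402 0.0639]
yaw from knob 5.7527589251768045
nest [ 0.588  -0.0543  0.0325] [ 0.5882 -0.0539  0.0325] [ 0.5883 -0.0544  0.06  ]
tcp [ 0.5745 -0.0321  0.1795] [-0.1049  0.9945  0.0014]
(270, 262) [ 22.3902 -20.9831  12.7464]
(377, 262) [22.3476 22.1715 12.7132]
(270, 358) [-21.1683 -22.5589  12.6887]
(377, 358) [-21.2038  23.679   12.6532]
```

Nest centre is about (0.588,-0.054) with yaw 5.65°. The checks agree: outer 61.5 mm against 62, inner 49.1 mm against 50, and the knob matches. I'm going to hover above it.

{"fn": "move_arm", "kwargs": {
  "increments": [
    [-0.3,0.1,0.5,0.006],
    [-0.9,0.4,1.5,0.006],
    [-1.6,0.7,3,0.006],
    [-2.1,0.95,4.5,0.006],
    [-2.4,1.06,6,0.006],
    [-2.4,1.06,7.5,0.006],
    [-2.4,1.06,9,0.006],
    [-2.4,1.06,10.2,0.006],
    [-2.4,1.06,11.2,0.006],
    [-2.4,1.06,11.8,0.006],
    [-2.4,1.06,11.9,0.006],
    [-2.4,1.06,11.9,0.006]
  ]
}}

```text
time: 6.05
tool_pos: [0.5883, -0.0571, 0.0608]
eef_rot: [[-0.096, 0.995, 0.0], [0.995, 0.096, 0.0], [0.0, 0.0, -1.0]]
force: [-0.6, 0.0, 0.1]
finger_gap: 0.0457
finger_force: 12.0
```

{"fn": "move_arm", "kwargs": {
  "increments": [
    [0,0,0,0],
    [0,0,0,0],
    [0,0,0,0]
  ]
}}

```text
time: 6.35
tool_pos: [0.5883, -0.0571, 0.0611]
eef_rot: [[-0.096, 0.995, 0.001], [0.995, 0.096, 0.0], [0.0, 0.001, -1.0]]
force: [0.1, 0.8, -0.4]
finger_gap: 0.0456
finger_force: 12.0
```

```bash
python3 - <<'E'
from h import *
np.set_printoptions(precision=4,suppress=True)
s=readout.get_obs();print(s['time'],s['tool_pos'],s['eef_rot'])
for _ in range(4): snap('wrist','w3'); print(readout.get_obs()['tool_pos'])
a=cv2.imread('pics/w3.png')
cv2.imwrite('pics/c3.png',cv2.resize(a[180:390,230:430],None,fx=2.85,fy=2.85,interpolation=cv2.INTER_CUBIC))
E
```

```text
6.35 [ 0.5883 -0.0571  0.0611] [[-0.0958  0.9954  0.0007]
 [ 0.9954  0.0958  0.0001]
 [ 0.      0.0007 -1.    ]]
[ 0.5883 -0.0571  0.061 ]
[ 0.5882 -0.0571  0.0609]
[ 0.5881 -0.0571  0.0608]
[ 0.5881 -0.0571  0.0608]
```

View pics/c3.png

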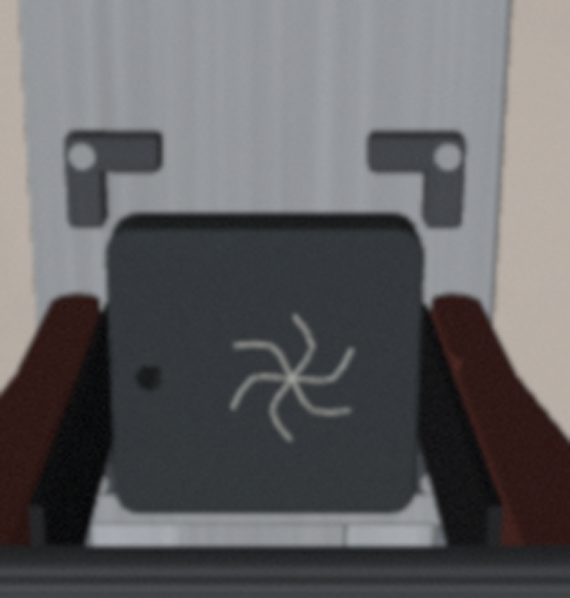

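```bash
python3 - <<'E'
from h import *
np.set_printoptions(precision=4,suppress=True)
z=load('w3');T=np.array([.5881,-.0571,.0608])
f=lambda x,y,h:pt(z,230+(x+.5)/2.85-.5,180+(y+.5)/2.85-.5,h=h)
th=np.radians(5.65);R=np.array([[np.cos(th),-np.sin(th),0],[np.sin(th),np.cos(th),0],[0,0,1]])
iL,iR,oL,oR=f(105,172,.0325),f(424,172,.0325),f(65,130,.0325),f(465,130,.0325)
n=(iL+iR)/2-R[:,1]*.025;m=(oL+oR)/2-R[:,1]*.031
e=oR-oL;print('nest',n,m,np.linalg.norm(iR-iL),np.linalg.norm(e),np.degrees(np.arctan2(e[1],e[0])))
h=T[2]-.0127
up,lo=f(265,229,h),f(265,513,h);l,r=f(110,370,h),f(420,370,h)
c=np.array([((l+r)/2)[0],((up+lo)/2)[1],h])
print('size',np.linalg.norm(up-lo),np.linalg.norm(l-r),'piece',c,'c-tcp tool',R.T@(c-T)*1000)
print('nest-piece press axes mm',R.T@(n-c)*1000,R.T@(m-c)*1000)
E
```

```text
nest [ 0.5881 -0.0542  0.0325] [ 0.5881 -0.0536  0.0325] 0.04893072253231913 0.060739853758819816 5.475230932186083
size 0.04522751484083617 0.04536288018528528 piece [ 0.5882 -0.056   0.0481] c-tcp tool [  0.1851   1.0425 -12.7   ]
nest-piece press axes mm [  0.0969   1.8008 -15.6   ] [  0.1945   2.3979 -15.6   ]
```

{"fn": "move_arm", "kwargs": {
  "increments": [
    [0.1,0,0,0],
    [0.21,0,0,0],
    [0.21,0,0.2,0],
    [0.21,0,0.4,0],
    [0.21,0,0.6,0],
    [0.21,0,0.8,0],
    [0.21,0,0.95,0],
    [0.21,0,1.05,0],
    [0.21,0,1.13,0],
    [0.21,0,1.13,0]
  ]
}}

```text
time: 7.55
tool_pos: [0.5879, -0.0551, 0.0493]
eef_rot: [[-0.096, 0.995, 0.0], [0.995, 0.096, 0.0], [0.0, 0.0, -1.0]]
force: [0.3, 0.0, -0.7]
finger_gap: 0.0456
finger_force: 12.0
```

{"fn": "move_arm", "kwargs": {
  "increments": [
    [0,0,0,0],
    [0,0,0,0],
    [0,0,0,0],
    [0,0,0,0],
    [0,0,0,0],
    [0,0,0,0]
  ],
  "jaw": 0
}}

```text
time: 8.15
tool_pos: [0.5879, -0.055, 0.0493]
eef_rot: [[-0.096, 0.995, -0.0], [0.995, 0.096, 0.0], [0.0, -0.0, -1.0]]
force: [0.5, -0.2, 0.6]
finger_gap: 0.0873
finger_force: 0.0
```

{"fn": "move_arm", "kwargs": {
  "increments": [
    [0,0,-0.5,0],
    [0,0,-2,0],
    [0,0,-3.5,0],
    [0.5,0,-5,0],
    [2,0,-6.5,0],
    [4,0,-8,0],
    [5,0,-9,0],
    [5,0,-9,0],
    [5,0,-9,0]
  ]
}}

```text
time: 9.05
tool_pos: [0.5831, -0.0056, 0.1397]
eef_rot: [[-0.096, 0.995, 0.001], [0.995, 0.096, -0.0], [-0.0, 0.001, -1.0]]
force: [0.1, -0.6, -0.2]
finger_gap: 0.0879
finger_force: 0.0
```

```bash
python3 - <<'E'
from h import *
np.set_printoptions(precision=4,suppress=True)
for _ in range(3): snap('wrist','w4');s=readout.get_obs(); print(s['time'],s['tool_pos'],s['finger_gap'])
a=cv2.imread('pics/w4.png');z=load('w4')
u,v=map(int,proj(z,[.588,-.054,.03]));print(u,v)
cv2.imwrite('pics/c4.png',cv2.resize(a[max(0,v-150):v+60,u-100:u+100],None,fx=2.85,fy=2.85,interpolation=cv2.INTER_CUBIC))
print(u-100,max(0,v-150))
E
```

```text
9.1 [ 0.5828 -0.0062  0.1392] 0.08772377934132863
9.15 [ 0.5826 -0.0064  0.1389] 0.08773861807285677
9.2 [ 0.5826 -0.0065  0.1387] 0.08803176416169468
323 317
223 167
```

View pics/c4.png

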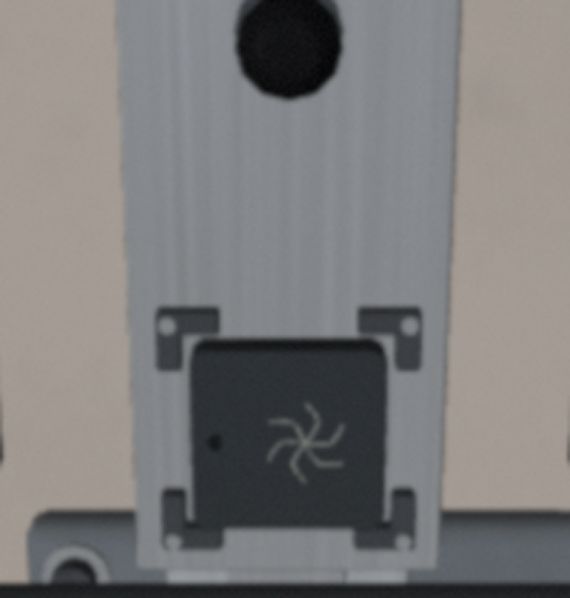

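The picture shows the piece seated inside all four locators: piece around (323,320) full-frame, locators at its corners. I'll check flatness from depth and move behind the knob.

```bash
python3 - <<'E'
from h import *
np.set_printoptions(precision=4,suppress=True)
z=load('w4')
f=lambda x,y,h:pt(z,223+(x+.5)/2.85-.5,167+(y+.5)/2.85-.5,h=h)
for x in(205,290,372): print([round(pt(z,223+x/2.85,167+y/2.85)[2],4) for y in(365,440,515)])
th=np.radians(5.65);R=np.array([[np.cos(th),-np.sin(th),0],[np.sin(th),np.cos(th),0],[0,0,1]])
n=(f(156,308,.0325)+f(421,308,.0325)+f(163,549,.0325)+f(415,549,.0325))/4
c=np.array([((f(191,430,.0365)+f(386,430,.0365))/2)[0],((f(290,352,.0365)+f(290,527,.0365))/2)[1],0])
print(n,c,R.T@(c-n)*1000, 'knob',f(290,48,.062))
E
```

```text
[np.float64(0.0356), np.float64(0.0354), np.float64(0.0355)]
[np.float64(0.0351), np.float64(0.0354), np.float64(0.0358)]
[np.float64(0.0352), np.float64(0.0357), np.float64(0.0357)]
[ 0.5881 -0.0536  0.0325] [ 0.5877 -0.054   0.    ] [ -0.3396  -0.3566 -32.5   ] knob [0.5793 0.0401 0.062 ]
```

{"fn": "move_arm", "kwargs": {
  "increments": [
    [1,0,0,0],
    [3,0,0,0],
    [5,0.05,0,0],
    [7,0.05,0,0],
    [7.7,0.05,0,0],
    [7.7,0.05,0.5,0],
    [7.7,0.05,2,0],
    [7.7,0.05,3.5,0],
    [7.7,0.05,5,0],
    [7.7,0.05,6.5,0],
    [7.7,0.05,7.3,0],
    [7.7,0.05,7.3,0]
  ],
  "jaw": 1
}}

```text
time: 10.4
tool_pos: [0.5752, 0.071, 0.0647]
eef_rot: [[-0.096, 0.995, -0.003], [0.995, 0.096, -0.001], [-0.0, -0.003, -1.0]]
force: [0.2, 0.4, 0.0]
finger_gap: 0.0003
finger_force: 0.0
```

{"fn": "move_arm", "kwargs": {
  "increments": [
    [0,0,0,0],
    [0,0,0,0],
    [0,0,0,0]
  ]
}}

```text
time: 10.7
tool_pos: [0.5767, 0.0715, 0.067]
eef_rot: [[-0.096, 0.995, 0.001], [0.995, 0.096, 0.0], [0.0, 0.001, -1.0]]
force: [-0.6, -0.0, -0.4]
finger_gap: 0.0004
finger_force: 0.0
```

The piece is flat and centred within 0.4 mm. Pushing the slide.

{"fn": "move_arm", "kwargs": {
  "increments": [
    [-0.5,0,0,0],
    [-1,0,0,0],
    [-1.5,0,0,0],
    [-2.2,0,0,0],
    [-3,0,0,0],
    [-4,0,0,0],
    [-5,0,0,0],
    [-6,0,0,0],
    [-7,0,0,0],
    [-8,0,0,0],
    [-8.8,0,0,0],
    [-9.3,0,0,0]
  ]
}}

```text
time: 11.9
tool_pos: [0.5852, -0.0223, 0.0663]
eef_rot: [[-0.095, 0.995, 0.0], [0.995, 0.095, -0.0], [-0.0, 0.0, -1.0]]
force: [0.3, 1.9, 1.4]
finger_gap: 0.0004
finger_force: 1.0
```

{"fn": "move_arm", "kwargs": {
  "increments": [
    [-0.4,0,0,0],
    [-0.8,0,0,0],
    [-1.0,0,0,0]
  ]
}}

```text
time: 12.2
tool_pos: [0.586, -0.0313, 0.0663]
eef_rot: [[-0.096, 0.995, -0.0], [0.995, 0.096, -0.0], [0.0, -0.0, -1.0]]
force: [0.1, 2.9, 0.9]
finger_gap: 0.0006
finger_force: 1.0
```

{"fn": "move_arm", "kwargs": {
  "increments": [
    [-0.3,0,0,0],
    [-0.6,0,0,0],
    [-0.8,0,0,0],
    [-0.8,0,0,0]
  ]
}}

```text
time: 12.6
tool_pos: [0.5866, -0.0374, 0.0663]
eef_rot: [[-0.097, 0.995, -0.001], [0.995, 0.097, 0.002], [0.002, -0.001, -1.0]]
force: [-1.3, 6.3, 1.5]
finger_gap: 0.0004
finger_force: 2.8
```

{"fn": "move_arm", "kwargs": {
  "increments": [
    [-0.2,0,0,0],
    [-0.4,0,0,0],
    [-0.4,0,0,0]
  ]
}}

```text
time: 12.9
tool_pos: [0.5866, -0.0378, 0.0663]
eef_rot: [[-0.099, 0.995, -0.002], [0.995, 0.099, 0.006], [0.006, -0.002, -1.0]]
force: [-3.1, 13.8, 5.5]
finger_gap: 0.0003
finger_force: 6.7
```

The slide is at its stop: 13.8 N reaction and travel of about 98 mm. Press origin is therefore about (0.598,-0.153). I'm retreating and going above the grip.

{"fn": "move_arm", "kwargs": {
  "increments": [
    [0.8,0,0,0],
    [1.8,0,-0.5,0],
    [2.5,0,-2,0],
    [3,0,-5,0],
    [3,0,-8.5,0],
    [3,0,-12,0],
    [3,0,-15.5,0],
    [3,0,-19,0],
    [3,0,-22,0],
    [3,0,-23.5,0],
    [3,0,-24,0],
    [3,0,-24,0]
  ]
}}

```text
time: 14.1
tool_pos: [0.5844, -0.0134, 0.3073]
eef_rot: [[-0.095, 0.995, 0.002], [0.995, 0.095, 0.0], [-0.0, 0.002, -1.0]]
force: [0.2, 0.2, -0.7]
finger_gap: 0.0004
finger_force: 0.0
```

{"fn": "move_arm", "kwargs": {
  "increments": [
    [-0.7,-0.3,0,0],
    [-2.5,-1,0,0],
    [-5.5,-2.2,0,0],
    [-9,-3.6,0,0],
    [-12.5,-5,0,0],
    [-16,-6.4,0,0],
    [-19,-7.6,0,0],
    [-21.5,-8.6,0,0],
    [-23,-9.2,0,0],
    [-23,-9.2,0,0],
    [-23,-9.2,0,0],
    [-23,-9.2,0,0]
  ]
}}

```text
time: 15.3
tool_pos: [0.5151, -0.2495, 0.3057]
eef_rot: [[-0.098, 0.995, -0.001], [0.995, 0.098, 0.001], [0.001, -0.001, -1.0]]
force: [0.7, -0.2, 0.3]
finger_gap: 0.0003
finger_force: 0.0
```

```bash
python3 - <<'E'
from h import *
np.set_printoptions(precision=4,suppress=True)
for _ in range(3): snap('wrist','w5')
s=readout.get_obs();print(s['time'],s['tool_pos'],s['eef_rot'],s['q'])
snap('scene','s5')
E
```

```text
15.45 [ 0.5152 -0.2498  0.3062] [[-0.0977  0.9952 -0.0002]
 [ 0.9952  0.0977  0.0004]
 [ 0.0004 -0.0002 -1.    ]] [ -5.5111  15.5763  31.201  100.6169  -8.758   66.2434  33.9107]
```

View pics/w5.png

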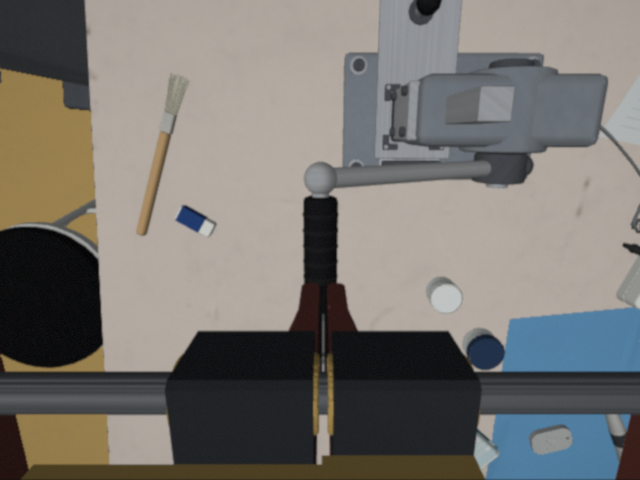

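The wrist view shows the black grip along column 320 from row 197 downward, with the fingertips at (323,290) above its middle. The knob is at (428,5).

```bash
python3 - <<'E'
from h import *
np.set_printoptions(precision=4,suppress=True)
z=load('w5')
th=np.radians(5.65);R=np.array([[np.cos(th),-np.sin(th)],[np.sin(th),np.cos(th)]])
k=pt(z,428,5,h=.062);print('knob',k,'-> origin',k[:2]-R@[0,.095])
g1=pt(z,320,198,h=.219);g2=pt(z,320,275,h=.219);print('grip near end',g1,g2,pt(z,320,240))
print('origin from grip end', g1[:2]-R@[-.0924,-.050])
s=load('s5');print(proj(s,[.5145,-.2467,.219]))
q=proj(z,[.5152,-.2498,.287]);print(q)
E
```

```text
knob [ 0.5873 -0.0635  0.062 ] -> origin [ 0.5967 -0.158 ]
grip near end [ 0.5103 -0.2127  0.219 ] [ 0.5147 -0.2591  0.219 ] [ 0.5125 -0.2352  0.2273]
origin from grip end [ 0.5973 -0.1539]
(np.float64(428.24632938511843), np.float64(168.75085610973449))
(np.float64(322.0295828865815), np.float64(308.1169452614043))
```

{"fn": "move_arm", "kwargs": {
  "increments": [
    [0.1,-0.1,1,0],
    [0.2,-0.13,3,0],
    [0.2,-0.13,4.7,0],
    [0.2,-0.13,5.5,0],
    [0.2,-0.13,5.9,0],
    [0.2,-0.5,6.5,0],
    [0.2,-0.9,7.2,0],
    [0.2,-1.25,7.95,0],
    [0.2,-1.52,8.7,0],
    [0.2,-1.78,9.45,0],
    [0.2,-1.99,10.2,0],
    [0.2,-1.99,10.2,0]
  ]
}}

```text
time: 16.7
tool_pos: [0.4941, -0.2513, 0.2034]
eef_rot: [[-0.095, 0.995, -0.001], [0.995, 0.095, -0.0], [-0.0, -0.001, -1.0]]
force: [-3.3, -0.2, 3.3]
finger_gap: 0.0006
finger_force: 1.9
```

```bash
python3 - <<'E'
from h import *
np.set_printoptions(precision=4,suppress=True)
s=readout.get_obs();print(s['time'],s['tool_pos'],s['force'],s['moment'],s['finger_force'])
E
```

```text
16.7 [ 0.4941 -0.2513  0.2034] [-3.2715 -0.1616  3.3324] [-0.0994  0.8796 -0.0287] 1.9460316700860858
```

{"fn": "move_arm", "kwargs": {
  "increments": [
    [0,-0.15,0.8,0],
    [0,-0.28,1.5,0],
    [0,-0.4,2.3,0],
    [0,-0.45,3.0,0],
    [0,-0.48,3.5,0],
    [0,-0.5,3.8,0],
    [0,-0.5,3.8,0],
    [0,-0.5,3.8,0]
  ]
}}

```text
time: 17.5
tool_pos: [0.4891, -0.2521, 0.1664]
eef_rot: [[-0.095, 0.995, -0.001], [0.995, 0.095, -0.0], [-0.0, -0.001, -1.0]]
force: [-5.7, -0.7, 6.7]
finger_gap: 0.0005
finger_force: 3.3
```

```bash
python3 - <<'E'
from h import *
np.set_printoptions(precision=4,suppress=True)
snap('side','d6');s=readout.get_obs();print(s['time'],s['tool_pos'],s['force'],np.degrees(np.arcsin((s['tool_pos'][2]-.164)/.16)))
a=cv2.imread('pics/d6.png')
cv2.imwrite('pics/c6.png',cv2.resize(a[210:390,290:460],None,fx=3.3,fy=3.3,interpolation=cv2.INTER_CUBIC))
E
```

```text
17.55 [ 0.4891 -0.2521  0.1664] [-5.9246 -0.6551  7.1695] 0.8737492753272672
```

View pics/c6.png

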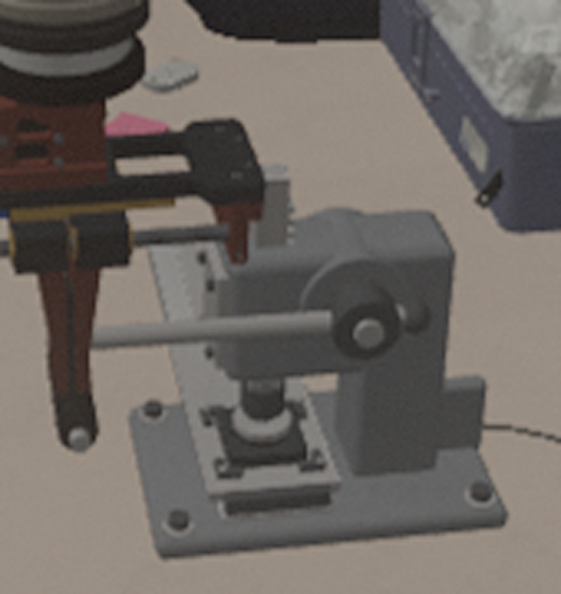

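The side picture shows the lever arm level, the grip under the closed fingers, the foot on the dark piece inside the locators, and the slide home. I'll hold briefly, then hand in.

{"fn": "move_arm", "kwargs": {
  "increments": [
    [0,0,0.1,0],
    [0,0,0.1,0],
    [0,0,0.1,0],
    [0,0,0.1,0],
    [0,0,0.1,0],
    [0,0,0.1,0]
  ]
}}

```text
time: 18.15
tool_pos: [0.4892, -0.2521, 0.1656]
eef_rot: [[-0.095, 0.995, -0.001], [0.995, 0.095, -0.0], [-0.0, -0.001, -1.0]]
force: [-5.7, -0.1, 7.3]
finger_gap: 0.0005
finger_force: 3.3
```

```bash
python3 - <<'E'
from h import *
s=readout.get_obs();print(s['time'],s['tool_pos'],s['force'])
if .158<s['tool_pos'][2]<.170 and s['force'][2]>3: print(order.close_job())
E
```

```text
18.15 [ 0.48919282 -0.25208581  0.16556387] [-5.6732214  -0.13697541  7.34403527]
the job is handed in; nothing more can be done
None
```

I handed the job in at 18.15 s, with the square piece seated flat, the slide home and the lever held within about 0.01 rad of level at about 7 N downward push; the ovals were not touched, and no verdict came back.

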